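# Shift the jar mill's H-gate lever to the green gear

### The job

Change the jar mill's gear: push the knob of its gate lever with the shut fingers (never pinching it) out of the front middle slot, along the cross lane and then fully home in the corner slot marked by the green tag. Do not run the lever into any other slot on the way, and leave the vial, the jar with the blue lid and the timer standing round the mill undisturbed.

Things in the scene. Friction and masses are not known exactly. Their poses are not given: they have to be found in the camera images.
- mill: Blue jar mill fixed to the bench: gearbox 150 (x) by 140 (y) mm, steel cover 115 mm above the bench; on its -y side two rollers carry a white jar (out to y = -245 mm, top 131 mm high). Origin on the bench under the gate's centre; x from its front (vents, robot's side) to its back, y to its left, z up; turned about z.
- gate_centre (a point): Centre of the H-gate in the cover's top, axes as the mill's. The gate: a cross lane along y at x = 0, 16 mm wide, and three slots along x, 15 mm wide, at y = +26, 0, -26 mm, each running from the lane both to the front and to the back (six slot ends). The lever's 10 mm thick steel stalk is stopped by the gate's edges.
- lever_pivot (a point): Point about which the lever leans, 85 mm under the gate's centre; the knob's centre is 150 mm from it. With the lever home in a corner slot the knob's centre is at x = about +/-39, y = about +/-45 mm in the mill's frame and about 168 mm above the bench.
- lever_fore (a joint): Lean of the lever along the mill's x, rad: 0 in the cross lane, positive toward the mill's back, negative toward its front; about +/-0.27 when home at the end of a slot. The lever can move sideways only while this is within about +/-0.035. Steady friction, about 2 N at the knob; no spring; stays where it is left. The knob travels about 150 mm per rad.
- lever_side (a joint): Lean of the lever along the mill's y, rad: 0 in the middle slots, positive to the mill's left; about +/-0.32 when stopped by the end of the cross lane, 0.28 to 0.31 either way in the corner slots. The same friction, no spring.
- knob_centre (a point): Centre of the lever's knob, a dark upright block 38 by 38 mm and 36 mm high on a thin steel stalk; 65 mm above the cover when the lever is upright. The axes lean with the lever.
- tag_green: Green enamel disc, 20 mm across and 2 mm thick, on the mill's steel cover at the closed end of one of the four corner slots; origin at the centre of its underside. It marks the slot that the lever must go to; in the mill's frame it is at x = +52 or -52 mm and y = +43 or -43 mm, whichever corner it has been put on. When the lever is home there the knob's centre is about 13 mm from it horizontally.
- tag_red: Red enamel disc, 20 mm across and 2 mm thick, on the mill's steel cover at the closed end of one of the four corner slots; origin at the centre of its underside. 
- tag_yellow: Yellow enamel disc, 20 mm across and 2 mm thick, on the mill's steel cover at the closed end of one of the four corner slots; origin at the centre of its underside. 
- tag_white: White enamel disc, 20 mm across and 2 mm thick, on the mill's steel cover at the closed end of one of the four corner slots; origin at the centre of its underside. 
- knob_front: Grey grip facing on the knob's front side (mill frame -x), 34 mm high, 30 mm wide, 4 mm thick; it moves with the lever; origin at its centre.
- knob_back: Grey grip facing on the knob's back side (mill frame +x), 34 mm high, 30 mm wide, 4 mm thick; it moves with the lever; origin at its centre.
- knob_left: Grey grip facing on the knob's left side (mill frame +y), 34 mm high, 30 mm wide, 4 mm thick; it moves with the lever; origin at its centre.
- knob_right: Grey grip facing on the knob's right side (mill frame -y), 34 mm high, 30 mm wide, 4 mm thick; it moves with the lever; origin at its centre.
- vial_blue_cap: Small glass sample vial with a blue cap, 25 mm across, 57 mm high, loose, upright on the bench; origin at the centre of its underside. Bystander.
- blue_jar: White jar with a blue lid, 51 mm across, 56 mm high, loose, upright on the bench; origin at the centre of its underside. Bystander.
- bench_timer: White bench timer with three keys, 70 by 62 by 18 mm, loose, lying on the bench; origin at the centre of its underside. Bystander.

How it is judged:
On the way:
1. the lever is in the cross lane at the end on the green tag's side ((value of joint lever_side above 0.2 rad or value of joint lever_side below -0.2 rad) and value of joint lever_fore between -0.1 and 0.1 rad and horizontal distance between knob_centre and tag_green below 0.075 m), for 0.02 s.
At the end, for the whole second after the job is handed in: The lever rests still in the green tag's slot, within about 5 mm (at the knob) of its end: |lever_fore| over 0.235 and |lever_side| over 0.2 rad, knob centre within 28 mm of the green tag horizontally; vial, jar and timer within 20 mm of their starts (horizontal distance between knob_centre and tag_green below 0.028 m and (value of joint lever_fore above 0.235 rad or value of joint lever_fore below -0.235 rad) and (value of joint lever_side above 0.2 rad or value of joint lever_side below -0.2 rad) and velocity of joint lever_fore between -0.05 and 0.05 rad/s and velocity of joint lever_side between -0.05 and 0.05 rad/s and distance of each of vial_blue_cap, blue_jar, bench_timer from where it was at the start of the episode below 0.02 m); the robot touches nothing.
It fails at once if the lever is pushed into a slot with a wrong tag ((value of joint lever_fore above 0.14 rad or value of joint lever_fore below -0.14 rad) and (horizontal distance between knob_centre and tag_red below 0.035 m or horizontal distance between knob_centre and tag_yellow below 0.035 m or horizontal distance between knob_centre and tag_white below 0.035 m)).
It fails at once if the lever overruns into the far middle slot (value of joint lever_fore above 0.14 rad and value of joint lever_side between -0.12 and 0.12 rad).
It fails at once if the knob is pinched between the fingers (opposite sides pressed at once) ((contact force between the fingers and knob_front above 0.5 N and contact force between the fingers and knob_back above 0.5 N) or (contact force between the fingers and knob_left above 0.5 N and contact force between the fingers and knob_right above 0.5 N)).
It fails at once if the vial, the jar or the timer is moved, lifted or knocked over (distance of any of vial_blue_cap, blue_jar, bench_timer from where it was at the start of the episode above 0.02 m or angle between any of vial_blue_cap, blue_jar, bench_timer's own z axis and vertical above 0.35 rad).
It also fails if it takes over 67 s, if anything falls off the work surface, if the arm or the gripper's body presses on something with over 40 N, if the wrist force passes 120 N, or if a joint passes its speed limit or range.

### The arm

A 6-joint arm with a two-finger parallel gripper is mounted at the origin on a cart in front of the work surface, level with it; the furniture and walls round the work are solid. World frame = base frame: x ahead of the robot, y to its left, z up, the work surface at z = 0. Lengths are in m, angles in rad, forces in N, time in s.
With the tool pointing down it reaches from about 0.375 to 0.9 m from the base axis. Payload 3.1 kg.
Tool frame: the origin (TCP) lies at the centre of the arm's flange, where the gripper is bolted on; the fingertips stand 182 mm ahead of it and the grasp point (between the pads) lies 164 mm ahead of it; z points along the fingers, x is the direction in which the jaws open and shut, and the axes are right-handed (so a half turn about z gives the same grasp; the last joint's range is limited). The gripper opens to 87 mm and grips with 3 to 60 N. Pads are 19 mm wide; open, the fingers measure 117 mm over their backs; the gripper's body (75 mm by 190 mm) begins 51 mm behind the grasp point.
Start: joints at [-1.442, 0.527, 1.433, -0, 1.181, -0.178], TCP at [0.189, -0.596, 0.405] pointing down, gripper open.
Joint ranges: [-3.08, 3.08], [-0.75, 2.2], [0.22, 2.44], [-1.43, 4.57], [0, 2.65], [-2.85, 2.85]. Speed limits (rad/s): [2.79, 2.79, 3.14, 3.14, 3.14, 3.14].

### API

Orientations are given as a unit quaternion [x, y, z, w].
In Python, from rig import status, eyes, robot gives the robot as it stands. The module is installed in compiled form; this text tells all that it offers.
- The arm moves only by the tool step_arm, never from a script. Its argument "steps" is a list of rows, each a list of 7 numbers: the closure, from -1 (fully open) to 1 (shut), so that 0 is half open, then the shift along the tool's x, y, z each as a share of 0.025 m, from -1 to 1, then the turn, a rotation vector about the tool's x, y, z each as a share of 8 degrees, from -1 to 1. In form: [[jaw, dx, dy, dz, rx, ry, rz], ...]. A call has exactly 10 rows; each row shifts and turns the commanded pose from where the row before left it, along the tool's axes as they then stand; what a row does not reach is not made up. A row lasts 1/10 s, in which the tool goes at most 50 mm and 8.59 degrees, less where a joint would pass 70% of its speed; a pose out of reach is approached as far as the arm can. A call with a number of a shift or a turn outside -1 to 1 is refused whole. A call with a gripper value outside its range is refused whole. The fingers move at their own pace and stop on an object; "squeeze" is the grip in N (left out, the last holds). Time passes only in rows, so rows that do not move let the fingers close, or fill a call up. It gives the time, the measured TCP pose, the force and the opening at its end, in the units of the state.
- status.get_obs(): the state, without advancing time (a new reading comes with each control period).
- eyes.camera(name): name is "scene" or "top"; returns (picture, depth): 384x512x3 uint8, red, green, blue; 384x512 float32, m along the optical axis (not along the pixel's ray), 0 where there is no reading.
- eyes.camera_info(name): a dict with "K" (3x3 intrinsics, pixels), "R" (3x3) and "t" (3): a world point X has camera coordinates R X + t. Camera axes: x right, y down, z forward; pixel columns grow to the right and rows downward; lengths in m; the calibration is good to about 2 mm. A picture is of the moment at which its call begins. camera_info takes no time and is no camera call.
- robot.hand_in(): hands the job in, once; it reports no verdict.
The state is a dict: "time": time; "q": joint angles; "joint_velocities": joint speeds; "joint_torque": joint torques, N m; "position": TCP position; "tool_rot": TCP orientation; "ft_force": force on the tool from outside, world axes, zero at the start; "moment": the same for the moment, N m; "grip_width": finger opening in m.
Only numpy, scipy, OpenCV 4.12 (cv2) and the standard library are available. Lean on these libraries where they do the work, as an engineer would, in place of code of your own. Each camera call takes 0.05 s, during which the arm holds its last target.

## Working session

There is one attempt and no reset: what is moved stays moved. The work goes in short steps, Python scripts to look and compute and a tool call to move; the robot and the scene stay as the last step left them, time stands still between calls to the robot, and variables do not carry over. Pictures are saved under pics/ and viewed, and the job is handed in when it is done.

Besides the shell and the picture viewer there is one more tool, called after "Call:" in YAML: its name, and indented under it one key for each argument. step_arm: Moves the arm, as the interface text tells. Its arguments: {"type":"object","properties":{"steps":{"type":"array"},"squeeze":{"type":"number"}},"required":["steps"]}

```bash
mkdir -p pics
cat > h.py <<'E'
import numpy as np, cv2
from rig import status, eyes, robot
def ray(ci,u,v,z):
    K,R,t=map(np.array,(ci["K"],ci["R"],ci["t"]))
    d=R.T@np.linalg.inv(K)@np.array([u,v,1.]); c=-R.T@t
    return c+d*(z-c[2])/d[2]
def cloud(ci,D):
    K,R,t=map(np.array,(ci["K"],ci["R"],ci["t"]))
    v,u=np.mgrid[:D.shape[0],:D.shape[1]]
    P=np.stack([(u-K[0,2])/K[0,0]*D,(v-K[1,2])/K[1,1]*D,D],-1)
    return (P-t)@R
E
python3 - <<'E'
from h import *
for n in("top","scene"):
    p,d=eyes.camera(n); ci=eyes.camera_info(n)
    np.savez(f"{n}0.npz",p=p,d=d); cv2.imwrite(f"pics/{n}0.png",p[...,::-1])
    print(n,np.round(ci["K"],1).tolist(),np.round(-np.array(ci["R"]).T@ci["t"],3),np.round(ci["R"],3).tolist())
s=status.get_obs();print(s)
E
```

```text
top [[479.9, 0.0, 259.0], [0.0, 479.9, 201.5], [0.0, 0.0, 1.0]] [0.432 0.111 0.975] [[0.018, -1.0, -0.017], [-0.994, -0.016, -0.112], [0.111, 0.019, -0.994]]
scene [[429.2, 0.0, 254.1], [0.0, 429.2, 191.1], [0.0, 0.0, 1.0]] [0.219 0.697 0.655] [[-0.897, -0.441, -0.017], [-0.265, 0.569, -0.778], [0.353, -0.694, -0.628]]
{'time': 0.1, 'q': array([-1.44147928e+00,  5.28345958e-01,  1.43373959e+00, -2.69512952e-05,
        1.18141675e+00, -1.78495737e-01]), 'joint_velocities': array([-0.00025191, -0.00125948, -0.00369306, -0.00069856, -0.00022311,
       -0.00105052]), 'joint_torque': array([-3.75878317e-04, -4.40988028e+01, -1.77150178e+01,  6.36044028e-02,
        5.34323137e-02, -2.61800812e-05]), 'position': array([ 0.18934739, -0.59531081,  0.4038969 ]), 'tool_rot': array([ 8.07150400e-01, -5.90345085e-01, -6.67382453e-04, -6.82963970e-04]), 'ft_force': array([ 0.27734742, -0.26147281, -0.1254992 ]), 'moment': array([ 0.06173234, -0.03902437,  0.02504366]), 'grip_width': 0.08709381556457822}
```

View pics/top0.png

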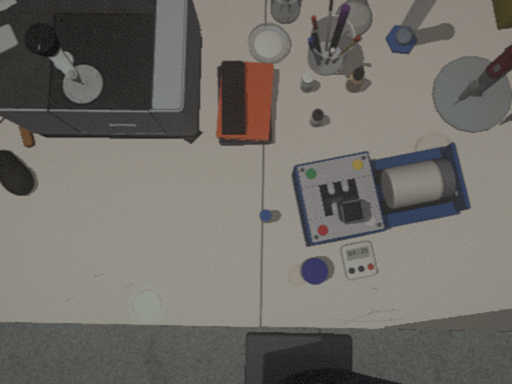

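View pics/scene0.png

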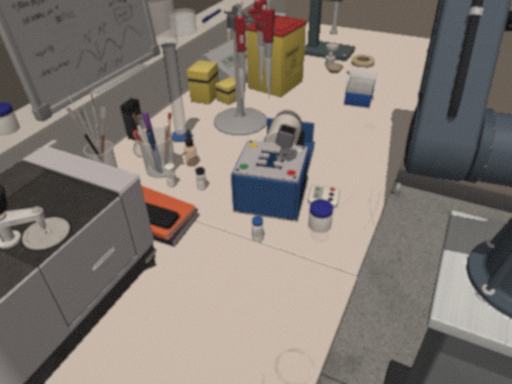

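The top view shows the mill with green at (312,173) back-left, yellow (358,164) back-right, red (323,230) front-left, and the knob at about (350,210). The vial is at (265,215), the blue jar at (315,270) and the timer at (359,260). I'll measure these next.

Run:
```python
from h import *
z=np.load("top0.npz");p,d=z["p"],z["d"];ci=eyes.camera_info("top")
hsv=cv2.cvtColor(p,cv2.COLOR_RGB2HSV)
def blob(lo,hi,win):
    m=cv2.inRange(hsv,lo,hi);M=np.zeros_like(m);a,b,c,e=win;M[b:e,a:c]=m[b:e,a:c]
    n,l,s,cc=cv2.connectedComponentsWithStats(M);i=1+np.argmax(s[1:,4]);return cc[i],s[i]
r={}
for k,lo,hi in(("green",(40,80,50),(85,255,255)),("yellow",(20,100,80),(35,255,255)),("red",(0,130,80),(8,255,255))):
    c,s=blob(lo,hi,(290,150,390,245));r[k]=ray(ci,*c,.117);print(k,c,s,r[k].round(4))
# mill frame: red->green is +x 104mm ; green-yellow y 86
g,y,rd=(r[k][:2] for k in("green","yellow","red"))
ex=g-rd;print(np.linalg.norm(ex),np.degrees(np.arctan2(ex[1],ex[0])));ey=g-y;print(np.linalg.norm(ey),np.degrees(np.arctan2(-ey[0],ey[1])))
print("centre",(y+rd)/2)
C=cloud(ci,d); k=(C[...,2]>.15)&(C[...,2]<.22)
v,u=np.nonzero(k);sel=(u>325)&(u<375)&(v>185)&(v<235);P=C[v[sel],u[sel]];print("knob",P.shape,P.min(0),P.max(0),P.mean(0),np.median(P,0))
print("jar", ray(ci,315,270,.056),"vial",ray(ci,265,215,.057),"timer",ray(ci,359,260,.018))
cv2.imwrite("pics/crop.png",cv2.resize(p[140:300,240:480,::-1],None,fx=3.3,fy=3.3,interpolation=cv2.INTER_CUBIC))
```

```text
green [310.68253968 173.31746032] [307 169   9   9  63] [0.581  0.0351 0.117 ]
yellow [357.12820513 164.38461538] [353 160  10  10  78] [ 0.5986 -0.0487  0.117 ]
red [322.44444444 229.82539683] [319 226   8   9  63] [0.4792 0.0135 0.117 ]
0.10408750994325097 11.95060960511289
0.08563469174237973 11.880338253785567
centre [ 0.53891264 -0.01758725]
knob (613, 3) [ 0.48535784 -0.04793082  0.16061512] [ 0.533056   -0.00482483  0.1994234 ] [ 0.50785414 -0.02472747  0.19097199] [ 0.50789973 -0.02439079  0.19308978]
jar [0.40621736 0.02042553 0.056     ] vial [0.50905969 0.11682956 0.057     ] timer [ 0.42629718 -0.06990257  0.018     ]
```

View pics/crop.png

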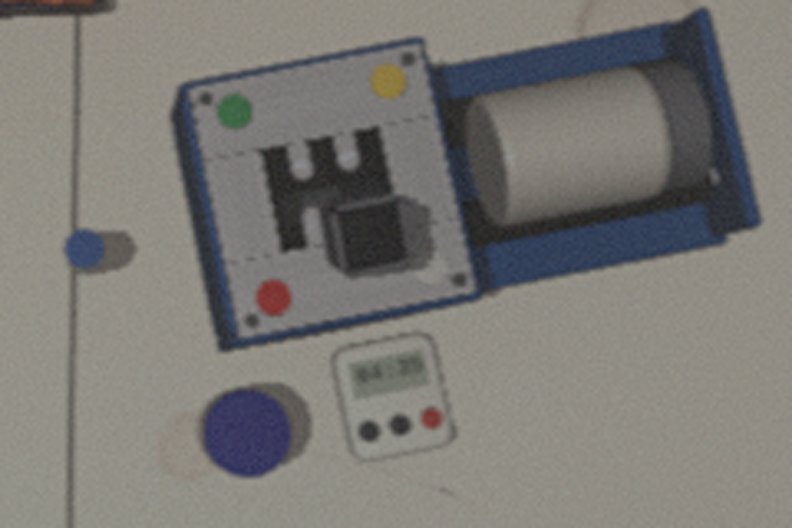

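Call:
step_arm:
  steps:
    - [1,0,0,0,0,0,0.71]
    - [1,-0.9,-0.65,0,0,0,0]
    - [1,-0.9,-0.65,0,0,0,0]
    - [1,-0.9,-0.65,0,0,0,0]
    - [1,-0.9,-0.65,0,0,0,0]
    - [1,-0.9,-0.65,0,0,0,0]
    - [1,-0.9,-0.65,0,0,0,0]
    - [1,-0.9,-0.65,0,0,0,0]
    - [1,-0.9,-0.65,0,0,0,0]
    - [1,-0.9,-0.65,0,0,0,0]
  squeeze: 20

```text
time: 1.1
position: [0.2907, -0.366, 0.4045]
tool_rot: [0.777, -0.63, -0.0, -0.0]
ft_force: [1.6, -0.7, -1.3]
grip_width: 0.0153
```

```bash
cat > pos.py <<'E'
from h import *
from scipy.spatial.transform import Rotation as Ro
def tip():
    s=status.get_obs();R=Ro.from_quat(s["tool_rot"]).as_matrix();return s,R
a=np.radians(11.92);c=np.array([.5389,-.0176]);M=np.array([[np.cos(a),np.sin(a)],[-np.sin(a),np.cos(a)]])
if __name__=="__main__":
    s,R=tip();t=s["position"]+R[:,2]*.182
    print("t",s["time"],"tip mill mm",(M@(t[:2]-c)*1000).round(1),"z",round(t[2]*1000,1),"x-axis mill",(M@R[:2,0]).round(3),"zax",R[:,2].round(3),"w",round(s["grip_width"],4),"F mill",(M@s["ft_force"][:2]).round(2),s["ft_force"][2].round(2))
E
python3 pos.py
```

```text
t 1.1 tip mill mm [-314.8 -289.5] z 222.5 x-axis mill [ 0. -1.] zax [-0.     0.001 -1.   ] w 0.0153 F mill [ 1.42 -0.99] -1.26
```

Call:
step_arm:
  steps:
    - [1,-0.9,-0.7,0,0,0,0]
    - [1,-0.9,-0.7,0,0,0,0]
    - [1,-0.9,-0.7,0,0,0,0]
    - [1,-0.9,-0.7,0,0,0,0]
    - [1,-0.9,-0.7,0,0,0,0]
    - [1,-0.9,-0.7,0,0,0,0]
    - [1,-0.9,-0.7,0,0,0,0]
    - [1,-0.9,-0.7,0,0,0,0]
    - [1,-0.9,-0.7,0,0,0,0]
    - [1,-0.9,-0.7,0,0,0,0]

```text
time: 2.1
position: [0.4153, -0.1096, 0.4046]
tool_rot: [0.777, -0.63, -0.0, 0.0]
ft_force: [0.2, -0.1, -1.2]
grip_width: 0.0002
```

Call:
step_arm:
  steps:
    - [1,-0.9,-0.4,0,0,0,0]
    - [1,-0.9,-0.4,0,0,0,0]
    - [1,-0.8,-0.4,0,0,0,0]
    - [1,0,-0.3,0.2,0,0,0]
    - [1,0,0,0.5,0,0,0]
    - [1,0,0,0.5,0,0,0]
    - [1,0,0,0.5,0,0,0]
    - [1,0,0,0.5,0,0,0]
    - [1,0,0,0.3,0,0,0]
    - [1,0,0,0,0,0,0]

```text
time: 3.1
position: [0.4382, -0.0399, 0.3412]
tool_rot: [0.777, -0.63, -0.001, 0.0]
ft_force: [-0.2, 0.4, 0.2]
grip_width: 0.0008
```

```bash
python3 pos.py
python3 - <<'E'
from h import *
for n in("top","scene"):
    p,d=eyes.camera(n); np.savez(f"{n}1.npz",p=p,d=d)
    q=p[140:300,240:440] if n=="top" else p[90:230,200:360]
    cv2.imwrite(f"pics/{n}1.png",cv2.resize(q[...,::-1],None,fx=3.7,fy=3.7,interpolation=cv2.INTER_CUBIC))
E
```

```text
t 3.1 tip mill mm [-103.6   -0.8] z 159.2 x-axis mill [ 0. -1.] zax [-0.002  0.001 -1.   ] w 0.0008 F mill [-0.14  0.43] 0.15
```

View pics/top1.png

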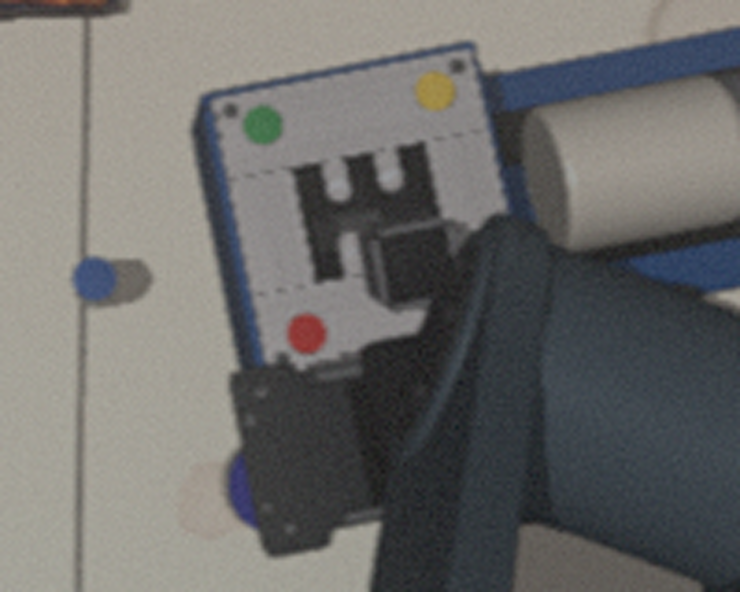

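View pics/scene1.png

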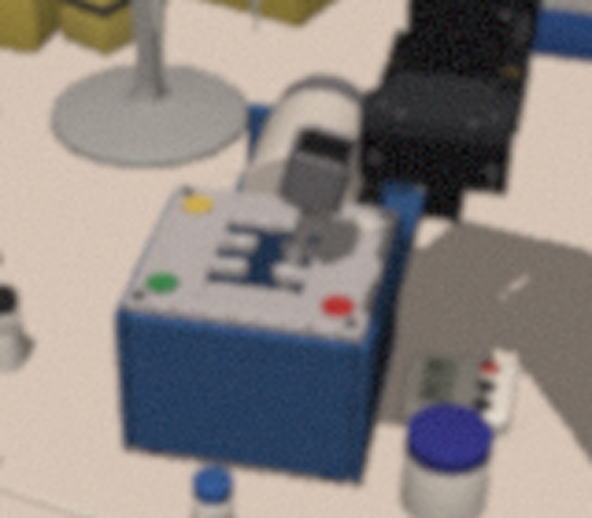

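Top: the shut fingers are hidden under the arm, in front of the knob (crop ~(410,265)). Scene: the knob is at crop (320,165) and the finger at (445,200), clear of it. Next I'll push partway toward +x and measure.

Call:
step_arm:
  steps:
    - [1,0,-0.4,0,0,0,0]
    - [1,0,-0.4,0,0,0,0]
    - [1,0,-0.3,0,0,0,0]
    - [1,0,-0.3,0,0,0,0]
    - [1,0,-0.2,0,0,0,0]
    - [1,0,-0.2,0,0,0,0]
    - [1,0,-0.2,0,0,0,0]
    - [1,0,-0.2,0,0,0,0]
    - [1,0,0,0,0,0,0]
    - [1,0,0,0,0,0,0]

```text
time: 4.2
position: [0.4926, -0.0281, 0.3422]
tool_rot: [0.777, -0.63, 0.001, -0.0]
ft_force: [0.2, -0.0, -0.1]
grip_width: 0.0005
```

```bash
cat > knob.py <<'E'
import sys
from pos import *
tag=sys.argv[1]
for n in("top","scene"):
    p,d=eyes.camera(n); ci=eyes.camera_info(n); np.savez(f"{n}{tag}.npz",p=p,d=d)
    q=p[140:300,240:440] if n=="top" else p[90:230,200:360]
    cv2.imwrite(f"pics/{n}{tag}.png",cv2.resize(q[...,::-1],None,fx=3.7,fy=3.7,interpolation=cv2.INTER_CUBIC))
E
cat > an.py <<'E'
import sys
from pos import *
tag=sys.argv[1]
for n in("top","scene"):
    z=np.load(f"{n}{tag}.npz");ci=eyes.camera_info(n);C=cloud(ci,z["d"])
    X=(C[...,:2]-c)@M.T*1000;Z=C[...,2]*1000
    for lo,hi in((178,186),(186,193),(193,200),(200,206)):
        m=(Z>lo)&(Z<hi)&(abs(X[...,0])<80)&(abs(X[...,1])<80)
        if m.sum()>8: print(n,lo,m.sum(),"x",np.percentile(X[m][:,0],[3,50,97]).round(1),"y",np.percentile(X[m][:,1],[3,50,97]).round(1))
E
python3 pos.py; python3 knob.py 2; python3 an.py 1; echo; python3 an.py 2
```

```text
t 4.2 tip mill mm [-47.2  -0.8] z 160.2 x-axis mill [ 0. -1.] zax [ 0.002 -0.    -1.   ] w 0.0005 F mill [ 0.21 -0.08] -0.06
top 178 30 x [-48.5 -24.8 -12. ] y [-11.8  15.7  16.3]
top 186 162 x [-51.6 -41.6 -13.9] y [-17.7   5.8  15.9]
top 193 300 x [-42.  -26.9 -15.9] y [-19.6  -2.   14.1]
scene 178 62 x [-50.4 -33.1 -14.6] y [10.1 15.2 17.6]
scene 186 118 x [-51.5 -41.  -17.6] y [-20.6   9.5  17. ]
scene 193 96 x [-39.1 -26.9 -16.7] y [-20.2   0.6  15.4]

scene 178 60 x [-54.3 -21.5   0.9] y [ 8.  15.2 17.8]
```

View pics/top2.png

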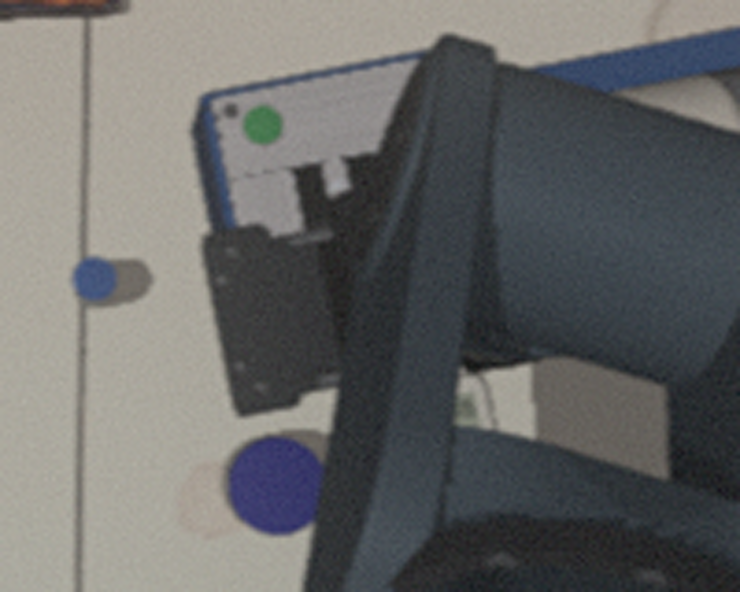

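View pics/scene2.png

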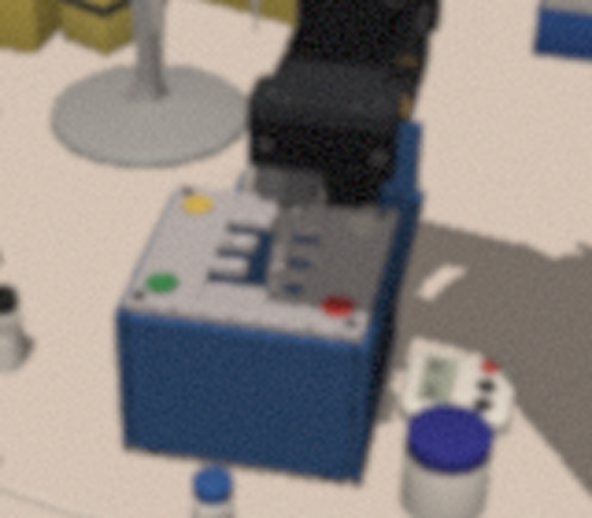

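The knob's back edge moved from about -15 to +1 mm. It needs about 18 mm more, which puts the finger centre near -29 mm.

Call:
step_arm:
  steps:
    - [1,0,-0.15,0,0,0,0]
    - [1,0,-0.15,0,0,0,0]
    - [1,0,-0.15,0,0,0,0]
    - [1,0,-0.15,0,0,0,0]
    - [1,0,-0.05,0,0,0,0]
    - [1,0,0,0,0,0,0]
    - [1,0,0.6,0,0,0,0]
    - [1,0,1,0,0,0,0]
    - [1,0,1,0,0,0,0]
    - [1,0,0.4,0,0,0,0]

```text
time: 5.3
position: [0.433, -0.0401, 0.3421]
tool_rot: [0.777, -0.63, -0.001, 0.0]
ft_force: [0.6, 0.2, 0.7]
grip_width: 0.0002
```

```bash
python3 pos.py; python3 knob.py 3;  python3 an.py 3
```

```text
t 5.3 tip mill mm [-108.4   -0. ] z 160.1 x-axis mill [-0. -1.] zax [-0.001  0.001 -1.   ] w 0.0002 F mill [0.62 0.04] 0.7
top 178 24 x [-19.6 -11.5  14.1] y [-13.6  15.9  16.4]
top 186 29 x [-19.6  -2.5  15. ] y [-19.1  11.8  16.4]
top 193 496 x [-18.5  -1.1  16.9] y [-20.2  -2.3  15.1]
top 200 10 x [-11.2  -0.3  11.3] y [-10.6   1.7   8.8]
scene 178 68 x [-20.   -5.8  15.4] y [-14.4  15.7  18.3]
scene 186 56 x [-20.2  -2.7  15.5] y [-5.2 15.3 17.5]
scene 193 182 x [-19.8  -2.1  15.8] y [-19.5   1.1  17.2]
```

View pics/top3.png

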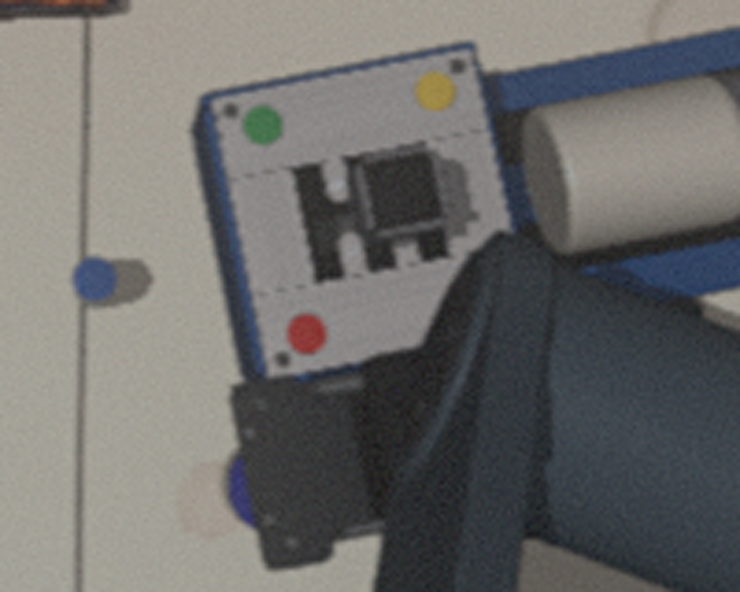

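View pics/scene3.png

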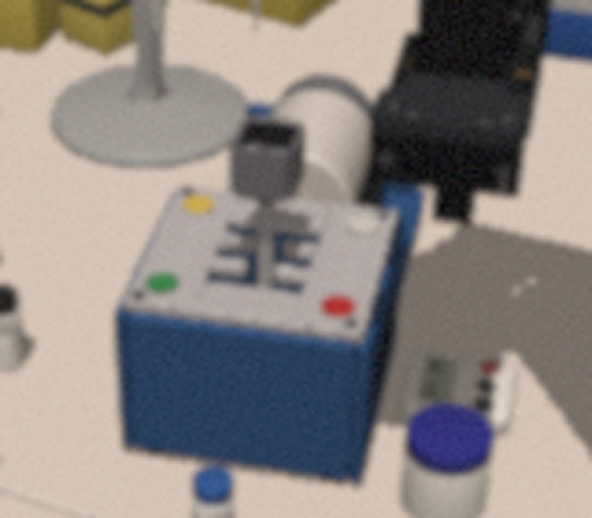

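Lever upright in the lane (top-face centre ≈ -1 to -2 mm, within the measured bias). Now I'll take the fingers round to the knob's right side, with the tip a little lower.

Call:
step_arm:
  steps:
    - [1,0.9,0,0.1,0,0,0]
    - [1,0.9,0,0.1,0,0,0]
    - [1,0.8,0,0.1,0,0,0]
    - [1,0,-0.9,0.1,0,0,0]
    - [1,0,-0.9,0,0,0,0]
    - [1,0,-0.9,0,0,0,0]
    - [1,0,-0.9,0,0,0,0]
    - [1,0,-0.68,0,0,0,0]
    - [1,0,0,0,0,0,0]
    - [1,0,0,0,0,0,0]

```text
time: 6.4
position: [0.5532, -0.0815, 0.332]
tool_rot: [0.777, -0.629, 0.0, 0.0]
ft_force: [0.7, 0.3, 0.1]
grip_width: 0.0003
```

```bash
python3 pos.py; python3 knob.py 4;  python3 an.py 4
```

```text
t 6.4 tip mill mm [  0.8 -65.5] z 150.0 x-axis mill [ 0.001 -1.   ] zax [ 0. -0. -1.] w 0.0003 F mill [0.71 0.18] 0.1
scene 178 67 x [-20.2  -6.8  15.1] y [-12.7  15.2  17.7]
scene 186 60 x [-20.1  -5.9  15.3] y [-12.7  15.3  18.2]
scene 193 168 x [-19.8  -1.8  15.8] y [-16.4   3.1  17.2]
```

View pics/scene4.png

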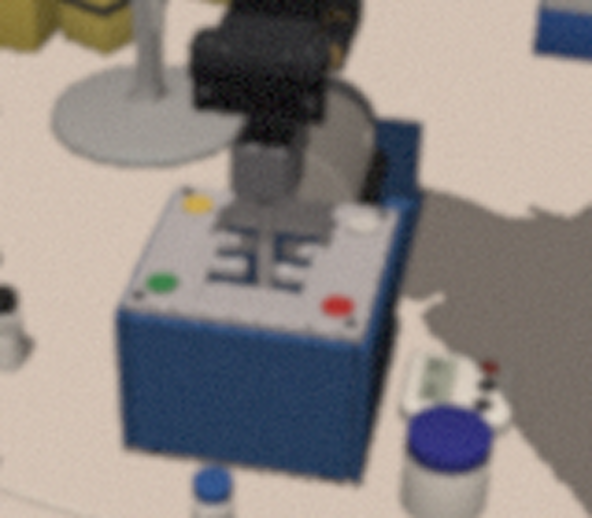

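The knob is unmoved at crop (268,165), with the fingers behind it on the right. Pushing to the left.

Call:
step_arm:
  steps:
    - [1,-0.4,0,0,0,0,0]
    - [1,-0.4,0,0,0,0,0]
    - [1,-0.25,0,0,0,0,0]
    - [1,-0.25,0,0,0,0,0]
    - [1,-0.25,0,0,0,0,0]
    - [1,-0.25,0,0,0,0,0]
    - [1,-0.2,0,0,0,0,0]
    - [1,-0.2,0,0,0,0,0]
    - [1,0,0,0,0,0,0]
    - [1,0,0,0,0,0,0]

```text
time: 7.5
position: [0.5414, -0.0276, 0.3321]
tool_rot: [0.777, -0.63, -0.0, -0.0]
ft_force: [0.3, -0.8, 1.2]
grip_width: 0.0003
```

```bash
python3 pos.py; python3 knob.py 5;  python3 an.py 5
```

```text
t 7.5 tip mill mm [  0.4 -10.2] z 150.1 x-axis mill [ 0.001 -1.   ] zax [-0.  0. -1.] w 0.0003 F mill [ 0.14 -0.84] 1.21
scene 178 52 x [-20.2  -2.8  16.1] y [29.5 40.2 42.3]
scene 186 70 x [-20.1  -1.9  15.5] y [32.5 40.8 43.3]
scene 193 15 x [-18.2  -3.6   9.9] y [36.2 38.9 42.2]
```

View pics/scene5.png

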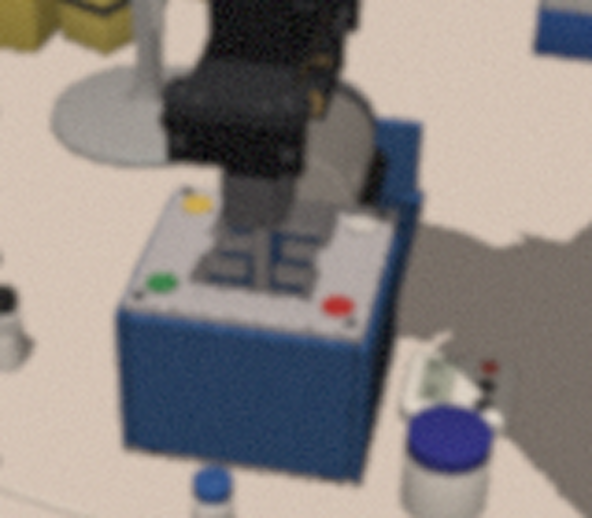

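Call:
step_arm:
  steps:
    - [1,-0.15,0,0,0,0,0]
    - [1,-0.15,0,0,0,0,0]
    - [1,-0.15,0,0,0,0,0]
    - [1,-0.15,0,0,0,0,0]
    - [1,-0.06,0,0,0,0,0]
    - [1,0,0,0,0,0,0]
    - [1,0.6,0,0,0,0,0]
    - [1,1,0,0,0,0,0]
    - [1,1,0,0,0,0,0]
    - [1,0.2,0,0,0,0,0]

```text
time: 8.6
position: [0.5535, -0.0831, 0.3326]
tool_rot: [0.776, -0.631, 0.001, -0.0]
ft_force: [-0.1, 0.0, 0.7]
grip_width: 0.0001
```

```bash
python3 pos.py; python3 knob.py 6;  python3 an.py 6
```

```text
t 8.6 tip mill mm [  1.1 -67.4] z 150.6 x-axis mill [-0.002 -1.   ] zax [ 0.002 -0.001 -1.   ] w 0.0001 F mill [-0.05  0.06] 0.68
top 178 47 x [-19.7   1.4  16.3] y [20.  56.1 60.5]
top 186 299 x [-19.   -2.1  16.7] y [27.  47.  59.2]
top 193 185 x [-18.   -0.9  15.9] y [24.3 32.2 45.3]
scene 178 77 x [-20.4  -8.   15.6] y [29.8 58.7 61.2]
scene 186 162 x [-20.2  -2.9  16.1] y [29.6 47.4 59.2]
scene 193 66 x [-17.3  -1.7  14.8] y [23.8 32.6 40.5]
```

View pics/scene6.png

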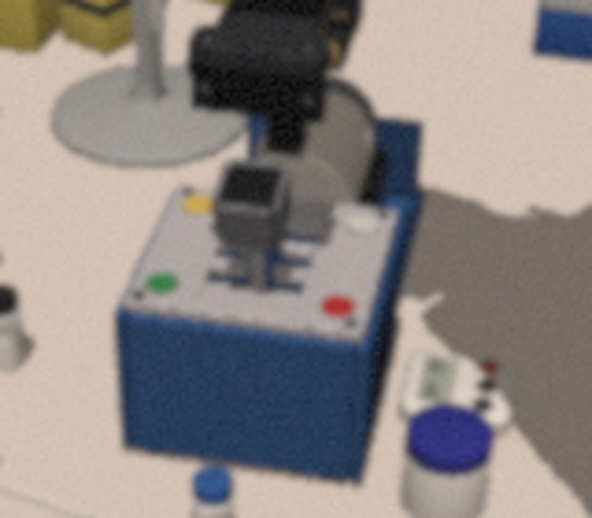

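View pics/top6.png

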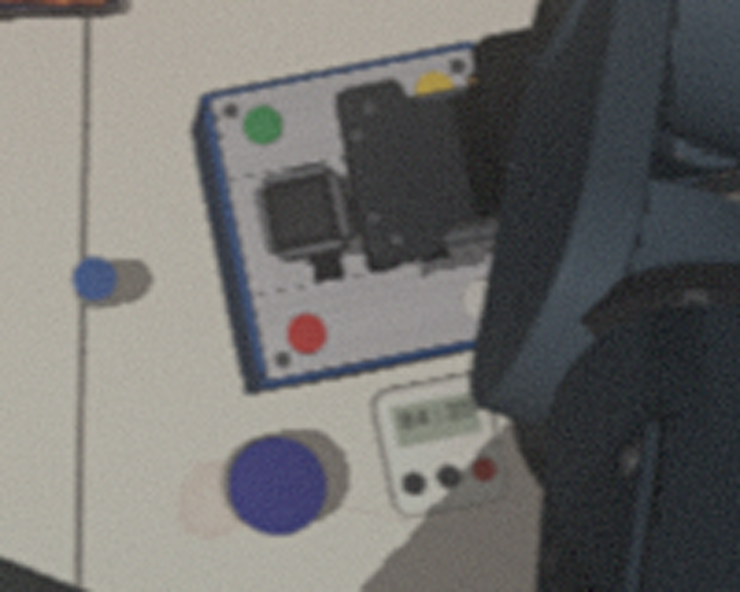

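```bash
cat > fit.py <<'E'
import sys
from pos import *
tag=sys.argv[1]
for n in("top","scene"):
    z=np.load(f"{n}{tag}.npz");ci=eyes.camera_info(n);C=cloud(ci,z["d"])
    X=(C[...,:2]-c)@M.T*1000;Z=C[...,2]*1000
    x0,x1,y0,y1=map(float,sys.argv[2:6])
    m=(Z>170)&(Z<212)&(X[...,0]>x0)&(X[...,0]<x1)&(X[...,1]>y0)&(X[...,1]<y1)
    P=np.c_[X[m],Z[m]]
    if len(P)<30: print(n,"few");continue
    rng=np.random.default_rng(0);best=None
    for _ in range(400):
        a=P[rng.choice(len(P),3,0)];nn=np.cross(a[1]-a[0],a[2]-a[0]);l=np.linalg.norm(nn)
        if l<50: continue
        nn/=l; nn*=np.sign(nn[2])
        if nn[2]<.85: continue
        i=abs((P-a[0])@nn)<2
        if best is None or i.sum()>best.sum(): best=i
    Q=P[best];mu=Q.mean(0);nn=np.linalg.svd(Q-mu)[2][2];nn*=np.sign(nn[2])
    lo,hi=np.percentile(Q,[2,98],axis=0)
    print(n,len(P),best.sum(),"fore",round(np.arctan2(nn[0],nn[2]),3),"side",round(np.arctan2(nn[1],nn[2]),3),"topface mid",((lo+hi)/2).round(1),"centre", ((lo+hi)/2-18*nn).round(1), "by pos: fore",np.round(np.arcsin(((lo+hi)/2)[0]/168),3),"side",np.round(np.arcsin(((lo+hi)/2)[1]/168),3))
E
python3 fit.py 3 -30 30 -30 30; python3 fit.py 6 -28 28 18 70
```

```text
top 584 397 fore -0.018 side -0.007 topface mid [ -0.8  -2.9 197.2] centre [ -0.5  -2.8 179.2] by pos: fore -0.005 side -0.017
scene 368 149 fore 0.017 side 0.018 topface mid [ -1.8  -1.5 196.6] centre [ -2.1  -1.8 178.6] by pos: fore -0.01 side -0.009
top 552 401 fore -0.025 side 0.273 topface mid [ -1.2  42.5 191.3] centre [ -0.7  37.6 174. ] by pos: fore -0.007 side 0.256
scene 363 209 fore 0.001 side 0.31 topface mid [ -1.5  44.1 189.7] centre [ -1.5  38.6 172.5] by pos: fore -0.009 side 0.265
```

```bash
python3 pos.py
```

```text
t 8.7 tip mill mm [  0.3 -65.1] z 150.3 x-axis mill [-0.002 -1.   ] zax [ 0.     0.001 -1.   ] w 0.0002 F mill [0.37 0.63] 0.26
```

Call:
step_arm:
  steps:
    - [1,-0.8,0,0,0,0,0]
    - [1,-0.8,0,0,0,0,0]
    - [1,-0.6,0,0,0,0,0]
    - [1,-0.3,0,0,0,0,0]
    - [1,-0.2,0,0,0,0,0]
    - [1,-0.1,0,0,0,0,0]
    - [1,-0.1,0,0,0,0,0]
    - [1,0,0,0,0,0,0]
    - [1,0,0,0,0,0,0]
    - [1,0,0,0,0,0,0]

```text
time: 9.7
position: [0.5376, -0.0097, 0.3322]
tool_rot: [0.777, -0.63, 0.0, -0.0]
ft_force: [0.3, -2.5, -1.4]
grip_width: 0.0006
```

```bash
python3 pos.py
```

```text
t 9.7 tip mill mm [0.4 8. ] z 150.2 x-axis mill [-0. -1.] zax [ 0. -0. -1.] w 0.0006 F mill [-0.27 -2.52] -1.43
```

Call:
step_arm:
  steps:
    - [1,0.6,0,0,0,0,0]
    - [1,0.9,0,0,0,0,0]
    - [1,0.9,0,0,0,0,0]
    - [1,0.6,0,0,0,0,0]
    - [1,0,0.7,0,0,0,0]
    - [1,0,0.9,0,0,0,0]
    - [1,0,0.9,0,0,0,0]
    - [1,0,0.7,0,0,0,0]
    - [1,0,0,0,0,0,0]
    - [1,0,0,0,0,0,0]

```text
time: 10.7
position: [0.4753, -0.0998, 0.3326]
tool_rot: [0.777, -0.63, 0.001, -0.0]
ft_force: [0.9, -0.1, 0.8]
grip_width: 0.0008
```

```bash
python3 pos.py; python3 knob.py 7;  python3 fit.py 7 -28 28 18 70;python3 an.py 7
```

```text
t 10.7 tip mill mm [-78.9 -67.4] z 150.6 x-axis mill [-0.001 -1.   ] zax [ 0.002 -0.    -1.   ] w 0.0008 F mill [ 0.85 -0.25] 0.82
top 554 384 fore 0.02 side 0.24 topface mid [ -0.9  44.  190.9] centre [ -1.2  39.7 173.4] by pos: fore -0.005 side 0.265
scene 355 206 fore -0.004 side 0.317 topface mid [ -1.6  45.9 189.5] centre [ -1.5  40.3 172.4] by pos: fore -0.009 side 0.277
top 178 66 x [-19.7  -4.8  15.9] y [21.8 57.8 61.9]
top 186 312 x [-18.8  -1.2  16.9] y [27.  47.7 60.6]
top 193 157 x [-18.1  -0.1  15.3] y [26.3 33.7 45.2]
scene 178 87 x [-20.2  -4.   15.3] y [30.4 59.8 63.3]
scene 186 162 x [-19.7  -1.7  16.2] y [30.5 47.4 58.9]
scene 193 50 x [-17.1  -2.3  11.5] y [26.4 32.8 40.9]
```

View pics/top7.png

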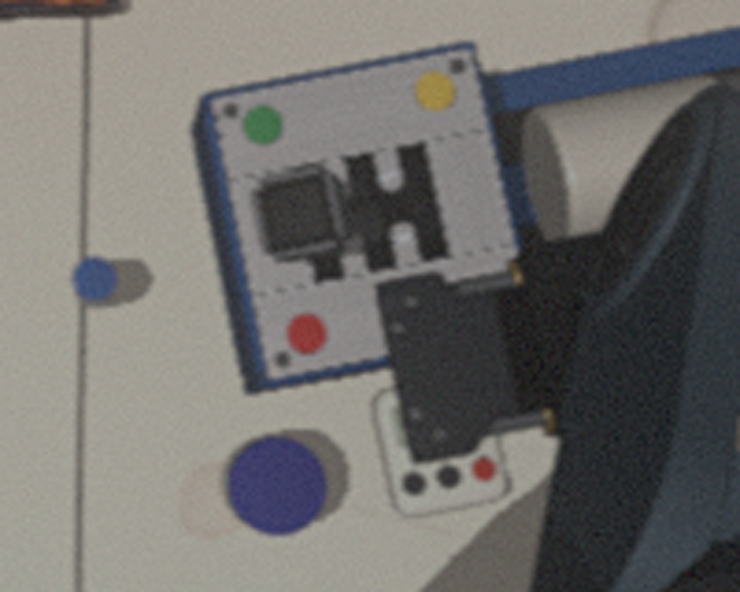

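Lever is at the left end of the lane: side ≈ 0.29, fore ≈ 0. The top crop shows the knob at (297,215), in line with the green slot. Moving in front of it now.

Call:
step_arm:
  steps:
    - [1,-0.8,0,0,0,0,0]
    - [1,-0.9,0,0,0,0,0]
    - [1,-0.9,0,0,0,0,0]
    - [1,-0.9,0,0,0,0,0]
    - [1,-0.8,0,0,0,0,0]
    - [1,0,-0.6,0,0,0,0]
    - [1,0,-0.6,0,0,0,0]
    - [1,0,-0.4,0,0,0,0]
    - [1,0,0,0,0,0,0]
    - [1,0,0,0,0,0,0]

```text
time: 11.8
position: [0.4916, 0.0143, 0.332]
tool_rot: [0.777, -0.629, -0.0, 0.0]
ft_force: [-0.8, 0.1, 0.1]
grip_width: 0.0005
```

```bash
python3 pos.py
```

```text
t 11.8 tip mill mm [-39.9  41. ] z 150.0 x-axis mill [ 0.001 -1.   ] zax [-0.001  0.    -1.   ] w 0.0005 F mill [-0.72  0.25] 0.12
```

Pushing about 25 mm first, then checking that the force shows it has entered the slot.

Call:
step_arm:
  steps:
    - [1,0,-0.2,0,0,0,0]
    - [1,0,-0.2,0,0,0,0]
    - [1,0,-0.15,0,0,0,0]
    - [1,0,-0.15,0,0,0,0]
    - [1,0,-0.15,0,0,0,0]
    - [1,0,-0.15,0,0,0,0]
    - [1,0,0,0,0,0,0]
    - [1,0,0,0,0,0,0]
    - [1,0,0,0,0,0,0]
    - [1,0,0,0,0,0,0]

```text
time: 12.8
position: [0.5164, 0.0194, 0.3323]
tool_rot: [0.777, -0.63, 0.0, -0.0]
ft_force: [-0.2, -0.2, -0.1]
grip_width: 0.0006
```

```bash
python3 pos.py; python3 knob.py 8; python3 an.py 8
```

```text
t 12.8 tip mill mm [-14.2  40.8] z 150.3 x-axis mill [ 0. -1.] zax [ 0.001 -0.    -1.   ] w 0.0006 F mill [-0.2  -0.18] -0.07
```

View pics/scene8.png

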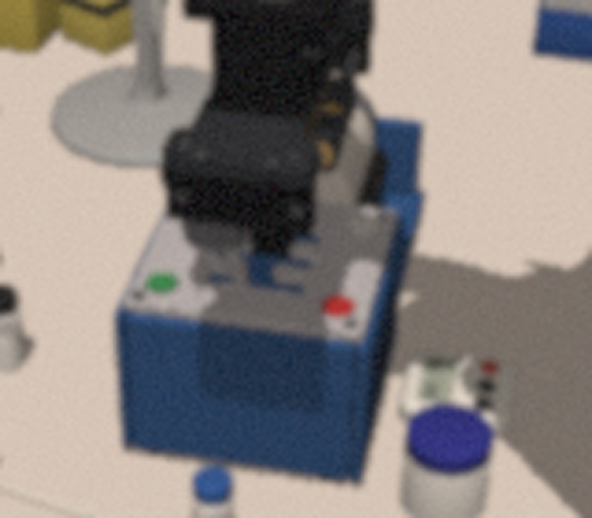

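Force is low after about 15 mm of push, so the lever is in the slot. Going on toward home.

Call:
step_arm:
  steps:
    - [1,0,-0.2,0,0,0,0]
    - [1,0,-0.2,0,0,0,0]
    - [1,0,-0.15,0,0,0,0]
    - [1,0,-0.1,0,0,0,0]
    - [1,0,-0.1,0,0,0,0]
    - [1,0,-0.1,0,0,0,0]
    - [1,0,0,0,0,0,0]
    - [1,0,0,0,0,0,0]
    - [1,0,0,0,0,0,0]
    - [1,0,0,0,0,0,0]

```text
time: 13.9
position: [0.5364, 0.0238, 0.3319]
tool_rot: [0.777, -0.63, -0.001, 0.001]
ft_force: [-4.1, -2.3, -4.2]
grip_width: 0.0002
```

```bash
python3 pos.py
```

```text
t 13.9 tip mill mm [ 5.8 41.1] z 149.9 x-axis mill [ 0.001 -1.   ] zax [-0.002 -0.    -1.   ] w 0.0002 F mill [-4.46 -1.42] -4.17
```

Call:
step_arm:
  steps:
    - [1,0,-0.08,0,0,0,0]
    - [1,0,-0.08,0,0,0,0]
    - [1,0,0,0,0,0,0]
    - [1,0,0,0,0,0,0]
    - [1,0,0,0,0,0,0]
    - [1,0,0,0,0,0,0]
    - [1,0,0,0,0,0,0]
    - [1,0,0,0,0,0,0]
    - [1,0,0,0,0,0,0]
    - [1,0,0,0,0,0,0]

```text
time: 14.9
position: [0.5385, 0.0244, 0.3315]
tool_rot: [0.777, -0.629, -0.003, 0.003]
ft_force: [-9.2, -4.5, -1.2]
grip_width: 0.0008
```

```bash
python3 pos.py
```

```text
t 14.9 tip mill mm [ 6.8 41.3] z 149.6 x-axis mill [ 0.002 -1.   ] zax [-0.008 -0.001 -1.   ] w 0.0008 F mill [-9.96 -2.45] -1.19
```

The finger pressed 10 N against the stop and only moved 1 mm. Backing off straight to look.

Call:
step_arm:
  steps:
    - [1,0,0.4,0,0,0,0]
    - [1,0,0.8,0,0,0,0]
    - [1,0,0.9,0,0,0,0]
    - [1,0,0.9,0,0,0,0]
    - [1,0,0.9,0,0,0,0]
    - [1,0,0.6,-0.3,0,0,0]
    - [1,0,0,-0.5,0,0,0]
    - [1,0,0,0,0,0,0]
    - [1,0,0,0,0,0,0]
    - [1,0,0,0,0,0,0]

```text
time: 15.9
position: [0.4314, 0.0013, 0.3524]
tool_rot: [0.777, -0.63, 0.001, -0.001]
ft_force: [-0.4, 1.1, -0.2]
grip_width: 0.0004
```

```bash
python3 pos.py; python3 knob.py 9;  python3 fit.py 9 5 80 15 75; python3 an.py 9
```

```text
t 15.9 tip mill mm [-100.8   40.6] z 170.4 x-axis mill [ 0.001 -1.   ] zax [ 0.002 -0.    -1.   ] w 0.0004 F mill [-0.16  1.13] -0.19
top 568 369 fore 0.268 side 0.282 topface mid [ 43.9  44.5 184.1] centre [ 39.3  39.6 167.4] by pos: fore 0.264 side 0.268
scene 314 195 fore 0.282 side 0.29 topface mid [ 43.7  45.8 183.8] centre [ 38.9  40.8 167.2] by pos: fore 0.263 side 0.276
top 178 289 x [23.6 45.6 61.2] y [24.6 47.7 61.2]
top 186 198 x [25.9 36.  53.9] y [26.4 36.7 54.1]
scene 178 149 x [23.  40.8 60.7] y [31.3 50.6 62.7]
scene 186 80 x [25.6 35.1 51.2] y [28.1 37.6 50.8]
```

View pics/top9.png

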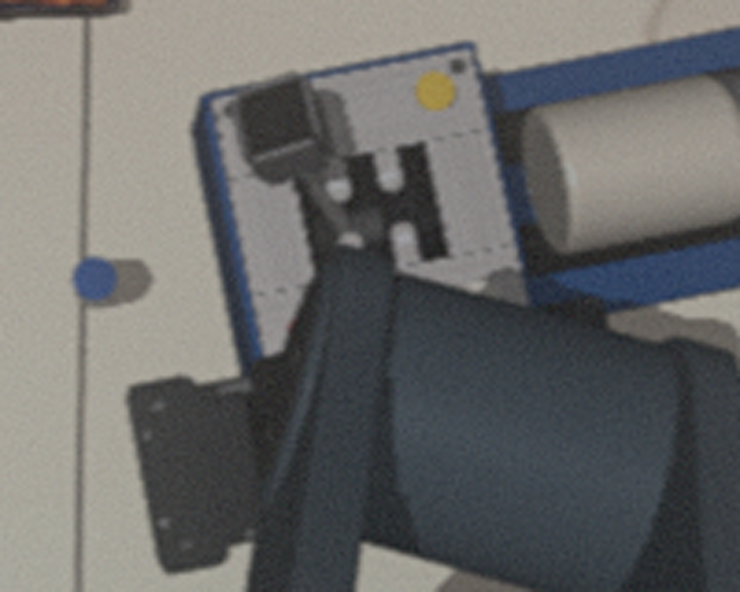

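View pics/scene9.png

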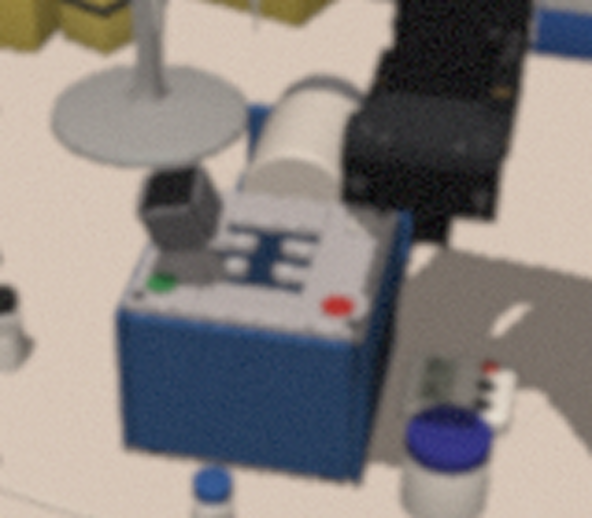

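The lever is home in the green slot (fore ≈ 0.265–0.28, side ≈ 0.27–0.29; knob at top crop (278,120)). Vial, jar and timer are where they were, and the fingers are clear.

```bash
python3 -c "
from rig import robot; print(robot.hand_in())"
```

```text
the job is handed in; nothing more can be done
None
```

I moved the lever with shut fingers only, and it ended home in the slot marked by the green tag (back left). I pushed the knob's front face until the lever was in the cross lane, then its right face to the left end of the lane. From there I pushed the front face again to the end of the slot.

**Lever position:** the last pictures gave fore about 0.26–0.28 rad and side about 0.27–0.29 rad. That puts the knob centre at about (39, 40) mm in the mill's frame, about 13 mm from the green tag. The finger met the slot's end firmly, at about 10 N, before I backed off.

**Measurement spread:** the two cameras, and the two ways of measuring the lean, differed by up to about 0.03 rad on the side angle, and by more (0.24 against 0.32 rad) on the view taken at the end of the cross lane. All the final readings are above the required limits.

**Bystanders and arm:** in the final views the vial, jar and timer look unmoved by eye; I did not re-measure them. They are partly hidden by the arm in the top view. The arm stood clear with near-zero force at about 16 s, and I handed the job in then. No verdict was reported.

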